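Set the engraver's rotary work holder to the large stud and lock it

TASK

On the engraver's rotary work holder, push the lever's upright paddle around with the fingertips, without pinching it, until the ring's pointer points at the middle of the large brass stud. Then press the black lock plunger fully down and move clear, leaving the ring at that setting and the loose tools on the bench where they are.

Things in the scene. Friction and masses are not known exactly. Their poses are not given: they have to be found in the camera images.
- holder: engraver's rotary work holder, fixed to the bench: a dark steel disc 184 mm across and 25 mm thick with white scale ticks on the far half of its top, and on its +y side a tongue that carries the lock plunger. Origin: on the ring's vertical turning axis, at bench height; x away from the lever towards the scale, z up. Its yaw differs from start to start.
- ring (a joint): angle in rad of the aluminium ring (110 mm across, its flat top 46 mm above the bench) that turns on the holder with a brass roundel clamped in it. At 0 the pointer is along the holder's +x; grows anticlockwise seen from above; stops at +-1.25. Stiff bearing: about 2.5 N at the paddle turns it, it stays where it is left and does not coast.
- pointer (a point): tip of the steel pointer, a wedge 12 mm wide, on the ring's rim, 67 mm from the turning axis and 44 mm above the bench. Its frame turns with the ring: x radially outward the way the pointer points, z up.
- paddle (a point): middle of the top edge of the upright steel paddle at the end of the lever, on the side of the ring opposite the pointer. The paddle stands radially, 105 mm from the axis: 30 mm long radially, 12 mm thick, from 48 to 92 mm above the bench, on a 12 mm wide lever arm 42 to 50 mm above the bench. Axes as those of the ring.
- plunger (a joint): how far the lock plunger is pressed, in m: 0 up, 0.010 fully down. It moves against about 5 N of friction with no spring and stays where it is left.
- plunger_top (a point): middle of the top of the lock plunger, a round black mushroom button 36 mm across (flat top 26 mm across) on a steel boss 48 mm across, 130 mm from the turning axis along the holder's +y; its top is 52 mm above the bench when up, 42 mm when down
- stud_large: the large brass stud: a fixed round stud 16 mm in diameter and 10 mm tall on the holder's top, about 77 mm from the turning axis, beyond the pointer's tip; it marks the wanted setting. Origin: centre of its underside, 25 mm above the bench. The four studs stand about 30 and 58 degrees either side of the holder's +x, and which is where differs.
- stud_small1: a small brass stud, 7 mm in diameter and 6 mm tall, fixed on the holder's top like the large one: another setting, not wanted now
- stud_small2: a small brass stud, 7 mm in diameter and 6 mm tall, fixed on the holder's top like the large one: another setting, not wanted now
- stud_small3: a small brass stud, 7 mm in diameter and 6 mm tall, fixed on the holder's top like the large one: another setting, not wanted now
- bench_block: loose dark steel bench block 70 x 70 x 22 mm; to be left where it is; origin at the centre of its underside
- cup: loose earthenware cup, 52 mm across, 50 mm tall; to be left where it is; origin at the centre of its underside
- weight: loose steel weight, 34 mm across, 36 mm tall; to be left where it is; origin at the centre of its underside
- hammer: loose hammer 240 mm long; to be left where it is; origin in the middle of its length
- jar: loose glass jar 52 mm across, 70 mm tall; to be left where it is; origin at the centre of its underside
- mandrel: loose steel ring mandrel on a foot 38 mm across, 110 mm tall; to be left where it is; origin at the centre of its underside
- driver: loose screwdriver 160 mm long, red handle; to be left where it is; origin in the middle of its length

How it is judged (in metres and radians):
On the way, in this order (a step that is already met when the one before it is completed fails the run):
1. the pointer stands at the large stud, plunger still up (y of stud_large in the frame of pointer between -0.004 and 0.004 m and x of stud_large in the frame of pointer above 0 m and velocity of joint ring between -0.05 and 0.05 rad/s and value of joint plunger below 0.003 m), for 0.2 s.
2. the lock plunger is pressed fully down with the pointer at the large stud (y of stud_large in the frame of pointer between -0.004 and 0.004 m and x of stud_large in the frame of pointer above 0 m and velocity of joint ring between -0.05 and 0.05 rad/s and value of joint plunger above 0.008 m), for 0.1 s.
At the end, for the whole second after the job is handed in: The line of the pointer passes within 4 mm of the middle of the large stud (about 3 degrees), the ring is at rest, and the lock plunger is at least 8 of its 10 mm down (all of step 2); the robot touches nothing.
It fails at once if the paddle is pinched: both its broad sides are pressed by the fingers at once (contact force between the fingers and ring_c0 above 5 N and contact force between the fingers and ring_c1 above 5 N).
It fails at once if a loose thing is lifted or shifted by more than 25 mm (distance of any of bench_block, cup, weight, hammer, jar, mandrel, driver from where it was at the start of the episode above 0.025 m).
It also fails if it takes over 45 s, if anything falls off the work surface, if the arm or the gripper's body presses on something with over 40 N, if the wrist force passes 120 N, or if a joint passes its speed limit or range.

ROBOT

A 6-joint arm with a two-finger parallel gripper is mounted at the origin on the work surface. World frame = base frame: x ahead of the robot, y to its left, z up, the work surface at z = 0. Lengths are in m, angles in degrees, forces in N, time in s.
With the tool pointing down it reaches from about 0.4 to 0.825 m from the base axis. Payload 7 kg.
Tool frame: the origin (TCP) lies at the very end of the fingers, on their centre line; the grasp point (between the pads) lies 19 mm behind it (ctrl.grasp_offset is the distance from the TCP to the grasp point, in m); z points along the fingers, y is the line along which they close (so a half turn about z gives the same grasp; the last joint's range is limited). The gripper opens to 88 mm and grips with 3 to 60 N. Pads are 19 mm wide; open, the fingers measure 130 mm over their backs; the gripper's body (78 mm by 193 mm) begins 47 mm behind the grasp point.
Start: joints at [83.142, 20.546, 0.682, 0, -70.136, -16.507], TCP at [0.268, 0.62, 0.227] pointing down, gripper open.
Joint ranges: [-176.03, 176.03], [-82.01, 121.73], [-58.28, 71.71], [-173.87, 95.51], [-174.79, -0.11], [-173.66, 173.66]. Speed limits (degrees/s): [136.94, 136.94, 172.46, 180, 180, 180].

INTERFACE

Orientations are given as [roll, pitch, yaw] about the fixed x, y, z axes, in that order (R = Rz(yaw) Ry(pitch) Rx(roll)).
In Python, from plant import ctrl gives the robot as it stands. The module is installed in compiled form; this text tells all that it offers.
- The arm moves only by the tool jog_arm, never from a script. Its argument "plan" is a list that holds one entry, the list of rows, each a list of 7 numbers: the opening, from 0 (shut) to 1 (fully open), then the shift along the tool's x, y, z in m, then the turn, a rotation vector about the tool's x, y, z in degrees. A call has 1 to 20 rows; each row is the pose to reach, as a shift and turn from the pose commanded when the call began, along the tool's axes at that moment; what a row does not reach only later rows make up. A row lasts 1/8 s, in which the tool goes at most 62.5 mm and 10.7 degrees, less where a joint would pass 70% of its speed; a pose out of reach is approached as far as the arm can. A call with a gripper value outside its range is refused whole. The fingers move at their own pace and stop on an object; the grip force is fixed at half the most. Time passes only in rows, so rows that repeat a pose let the fingers close. It gives the time, the measured TCP pose, the force, the opening and the grip force at its end, in the units of the state.
- ctrl.get_obs(): the state, without advancing time (a new reading comes with each control period).
- ctrl.snapshot(name): name is "side" or "top"; returns a dict with "image" (420x560x3 uint8, red, green, blue), "vertical_fov" (degrees; the focal length in pixels is half the picture's height over the tangent of half this angle, whatever the lens; pixels are square), "cx", "cy" (the principal point, pixels), "k1" (the pictures are not rectified: a ray, as slopes to the right and down, at radius r is drawn at 1 + k1 r^2 times it, then the intrinsics apply), "R" (3x3) and "t" (3): a world point X has camera coordinates R X + t. Camera axes: x right, y down, z forward; pixel columns grow to the right and rows downward; lengths in m; the calibration is good to about 2 mm. A picture is of the moment at which its call begins. There is no depth.
- ctrl.close_job(): hands the job in; it is judged then, once.
The state is a dict: "clock": time; "joint_pos": joint angles; "qvel": joint speeds; "tau": joint torques, N m; "tool_pos": TCP position; "orientation": TCP orientation; "force": force on the tool from outside, world axes, zero at the start; "moment": the same for the moment, N m; "opening": finger opening in m; "gripper_force": force on a finger pad.
Only numpy, scipy, OpenCV 4.12 (cv2) and the standard library are available. Lean on these libraries where they do the work, as an engineer would, in place of code of your own. Each camera call takes 0.05 s, during which the arm holds its last target. There are 200 camera calls.

## Working session

There is one attempt and no reset: what is moved stays moved. The work goes in short steps, Python scripts to look and compute and a tool call to move; the robot and the scene stay as the last step left them, time stands still between calls to the robot, and variables do not carry over. Pictures are saved under pics/ and viewed, at most 10 in all, crops included, and the job is handed in when it is done.

Besides the shell and the picture viewer there is one more tool, called after ">>>" by a JSON object that holds its "op" and its "data", one argument or row to a line. jog_arm: Moves the arm, as the interface text tells. Its arguments: {"type":"object","properties":{"plan":{"type":"array","items":{"type":"array","items":{"type":"array","items":{"type":"number"}}}}},"required":["plan"]}

```bash
mkdir -p pics
cat > h.py <<'E'
import numpy as np, cv2, pickle
from plant import ctrl
def snap(n,f):
    s=ctrl.snapshot(n); cv2.imwrite(f'pics/{f}.png',s['image'][:,:,::-1]); pickle.dump(s,open(f'pics/{f}.pkl','wb')); return s
def load(f): return pickle.load(open(f'pics/{f}.pkl','rb'))
def K(s):
    f=s['image'].shape[0]/2/np.tan(np.radians(s['vertical_fov'])/2)
    return np.array([[f,0,s['cx']],[0,f,s['cy']],[0,0,1]]),np.array([s['k1'],0,0,0,0.])
def proj(s,P):
    k,d=K(s); return cv2.projectPoints(np.float64(P).reshape(-1,1,3),cv2.Rodrigues(np.array(s['R']))[0],np.float64(s['t']),k,d)[0][:,0]
def onz(s,uv,z):
    "pixels -> world points at height z"
    k,d=K(s); R=np.array(s['R']);t=np.array(s['t'])
    n=cv2.undistortPoints(np.float64(uv).reshape(-1,1,2),k,d)[:,0]
    r=np.c_[n,np.ones(len(n))]@R; c=-R.T@t
    return c+r*((np.asarray(z)-c[2])/r[:,2])[:,None]
E
python3 - <<'E'
from h import *
for n in('top','side'):
    s=snap(n,n+'0'); print(n,s['vertical_fov'],s['k1'],-np.array(s['R']).T@s['t'])
    cv2.imwrite(f'pics/{n}0b.png',cv2.resize(s['image'][:,:,::-1],(800,600),interpolation=cv2.INTER_CUBIC))
o=ctrl.get_obs();print(o)
E
```

```text
top 53.55059366836594 -0.050241965035873346 [ 0.3183978  -0.03440976  1.2906607 ]
side 55.71965695493169 -0.08875474942716713 [0.36224173 0.57434832 0.86026395]
{'clock': 0.1, 'joint_pos': array([ 8.31419131e+01,  2.05871490e+01,  6.39329549e-01, -1.87207315e-02,
       -7.01357751e+01, -1.65072312e+01]), 'qvel': array([ 0.02612229, -0.0171452 ,  0.07167774,  0.11981478, -0.02658394,
       -0.00266565]), 'tau': array([-3.65110136e-04, -5.84164202e+01,  2.93751383e+01,  7.01557830e+00,
        1.02283160e-02, -4.88331773e-05]), 'tool_pos': array([0.26754163, 0.61923778, 0.22571767]), 'orientation': array([ 1.79914850e+02, -6.88026419e-03, -2.33716870e+01]), 'force': array([ 0.00062365,  0.27612458, -0.19946925]), 'moment': array([ 5.12536521e-05,  5.01642322e-02, -1.91070121e-02]), 'gripper_force': 0.0, 'opening': 0.08756230422516302}
```

View pics/top0b.png

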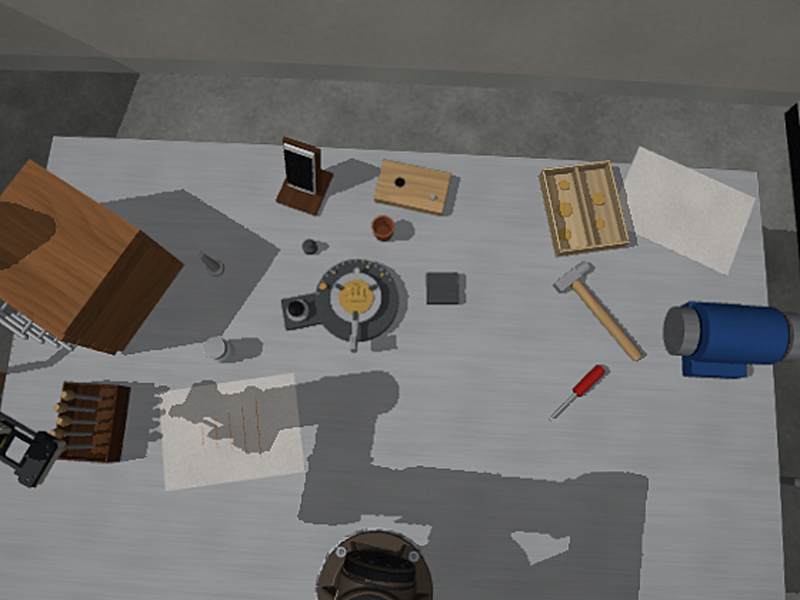

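View pics/side0b.png

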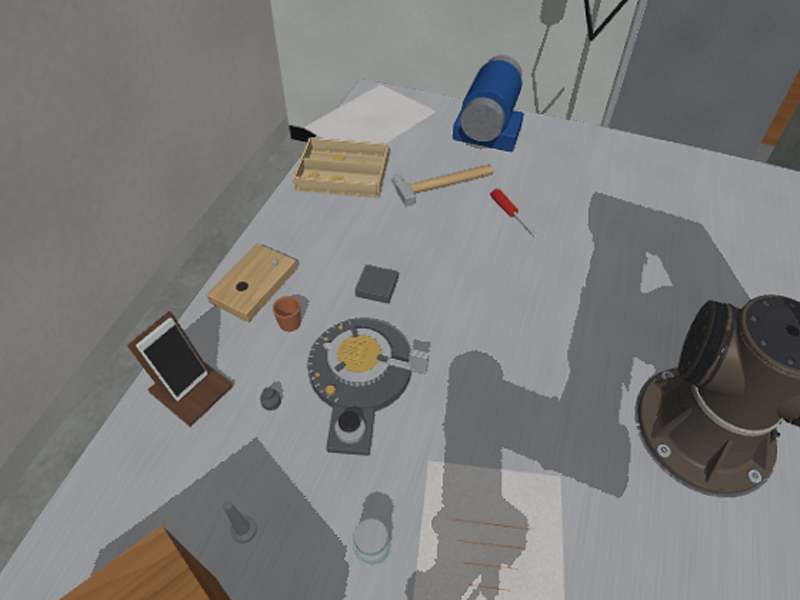

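The top view shows the holder near (357,300), the plunger at (296,308) and the paddle at (353,338). The large stud appears to be at (323,287), on the plunger side. In the side view it is at (330,390). Next I'll zoom in on the holder.

Run:
```python
from h import *
a=load('top0')['image'][175:255,190:295,::-1]; b=load('side0')['image'][215:325,205:310,::-1]
a=cv2.resize(a,None,fx=4,fy=4,interpolation=cv2.INTER_CUBIC);b=cv2.resize(b,None,fx=3.6,fy=3.6,interpolation=cv2.INTER_CUBIC)
c=np.zeros((400,800,3),np.uint8);c[:a.shape[0],:420]=a;c[:b.shape[0],422:422+b.shape[1]]=b;cv2.imwrite('pics/z0.png',c)
print(a.shape,b.shape)
s=load('top0'); q=.7
for n,p,z in [('c',(357,297),.046),('plung',(296,308),.052),('paddle',(353,338),.09),('jar',(217,348),.0),('mandrel',(211,263),.0),('cup',(383,228),.05),('block',(443,288),.022),('wt',(310,246),.036),('boxcorner',(182,264),.1),('phone',(325,170),.1)]:
    print(n,onz(s,[np.array(p)*q],[z])[0].round(3))
```

```text
(320, 420, 3) (396, 378, 3)
c [0.597 0.075 0.046]
plung [0.565 0.203 0.052]
paddle [0.501 0.073 0.09 ]
jar [0.475 0.379 0.   ]
mandrel [0.668 0.416 0.   ]
cup [0.755 0.029 0.05 ]
block [ 0.634 -0.11   0.022]
wt [0.709 0.188 0.036]
boxcorner [0.635 0.442 0.1  ]
phone [0.862 0.16  0.1  ]
```

View pics/z0.png

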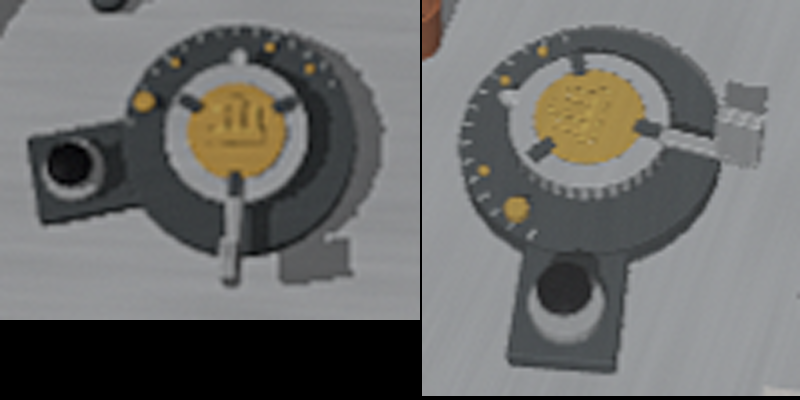

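The zoomed crop shows the large stud at (144,101) on the left and (516,208) on the right, and the plunger at (71,166) and (565,288). The pointer tip is at (237,52) and (502,95). I'll fit all of these together.

```bash
cat > fit.py <<'E'
from h import *
from scipy.optimize import least_squares
top={'L':(144,101),'a':(175,62),'b':(270,46),'c':(309,69),'p':(71,166),'t':(237,54)}
side={'L':(516,207),'a':(484,170),'b':(504,80),'c':(543,50),'p':(565,287),'t':(503,95)}
T,S=load('top0'),load('side0')
def pts(x):
    X,Y,w,ring,*st=x; r=np.radians
    P=lambda rad,ang,z:[X+rad*np.cos(r(w+ang)),Y+rad*np.sin(r(w+ang)),z]
    return [P(.077,st[0],.035)]+[P(.077,st[i],.031) for i in(1,2,3)]+[P(.130,90,.052),P(.067,ring,.044)]
keys=['L','a','b','c','p','t']
ut=np.array([((top[k][0]+.5)/4-.5+190,(top[k][1]+.5)/4-.5+175) for k in keys])
us=np.array([((side[k][0]-422+.5)/3.6-.5+205,(side[k][1]+.5)/3.6-.5+215) for k in keys])
f=lambda x:np.r_[(proj(T,pts(x))-ut).ravel(),(proj(S,pts(x))-us).ravel()]
r=least_squares(f,[.597,.075,10,0,58,30,-30,-58],x_scale=[.01,.01,5,5,5,5,5,5])
print(r.x.round(4)); print(r.fun.reshape(2,6,2).round(1).tolist())
X,Y,w,ring=r.x[:4]
for nm,rad,a,z in[('plunger',.13,90,.052),('stud',.077,r.x[4],.025),('paddle',.105,180+ring,.092),('paddle_goal',.105,180+r.x[4],.092)]:
    print(nm,(X+rad*np.cos(np.radians(w+a))).round(4),(Y+rad*np.sin(np.radians(w+a))).round(4))
E
python3 fit.py
```

```text
[  0.5972   0.0786  14.9538 -13.3522  57.1481  27.945  -29.9132 -57.0169]
[[[0.5, 0.1], [0.4, 0.4], [0.0, 0.1], [-0.0, 0.2], [-0.7, -0.3], [0.9, -1.1]], [[0.3, -0.3], [0.4, -0.1], [0.0, 0.1], [0.2, 0.8], [0.3, 0.2], [-1.0, 0.4]]]
plunger 0.5637 0.2042
stud 0.6209 0.1519
paddle 0.4923 0.0757
paddle_goal 0.565 -0.0213
```

>>> {"op": "jog_arm", "data": {
  "plan": [
    [[0, 0, 0, -0.04, 0, 0, 0], [0, 0.2, 0.18, -0.04, 0, 0, 30], [0, 0.405, 0.368, -0.04, 0, 0, 65], [0, 0.405, 0.368, -0.04, 0, 0, 65], [0, 0.405, 0.368, -0.04, 0, 0, 65], [0, 0.405, 0.368, -0.04, 0, 0, 65], [0, 0.405, 0.368, -0.04, 0, 0, 65], [0, 0.405, 0.368, -0.04, 0, 0, 65], [0, 0.405, 0.368, -0.04, 0, 0, 65], [0, 0.405, 0.368, -0.04, 0, 0, 65], [0, 0.405, 0.368, -0.04, 0, 0, 65], [0, 0.405, 0.368, -0.04, 0, 0, 65], [0, 0.405, 0.368, 0.04, 0, 0, 65], [0, 0.405, 0.368, 0.04, 0, 0, 65], [0, 0.405, 0.368, 0.09, 0, 0, 65], [0, 0.405, 0.368, 0.09, 0, 0, 65]]
  ]
}}

```text
clock: 2.1
tool_pos: [0.4909, 0.121, 0.1337]
orientation: [179.6, -0.2, -88.3]
force: [0.4, -0.4, 0.2]
opening: 0.0002
gripper_force: 0.0
```

>>> {"op": "jog_arm", "data": {
  "plan": [
    [[0, 0, 0, 0.04, 0, 0, 0], [0, 0, 0, 0.07, 0, 0, 0], [0, 0, 0, 0.07, 0, 0, 0], [0, 0, 0, 0.07, 0, 0, 0]]
  ]
}}

```text
clock: 2.6
tool_pos: [0.4948, 0.1223, 0.0686]
orientation: [-179.9, 0.1, -88.3]
force: [0.1, 0.6, 0.3]
opening: 0.0004
gripper_force: 0.0
```

Run:
```python
from h import *
a=snap('top','top1')['image'][165:265,170:305,::-1]; b=snap('side','side1')['image'][205:325,195:320,::-1]
cv2.imwrite('pics/z1.png',np.hstack([cv2.resize(a,(400,300),interpolation=2),cv2.resize(b,(400,384),interpolation=2)[:300]]))
o=ctrl.get_obs();print(o['tool_pos'],o['orientation'],o['force'],o['joint_pos'])
C=np.array([.5972,.0786]);t0=181.6
# tool pose: face offset d behind paddle at angle th; in tool axes
R=cv2.Rodrigues
from scipy.spatial.transform import Rotation as Ro
M=Ro.from_euler('xyz',o['orientation'],degrees=True)
for th in [t0,t0+10,t0+20,t0+30,t0+40,t0+50,t0+60,t0+65,252.1]:
    r=np.radians(th);u=np.array([np.cos(r),np.sin(r)]);t=np.array([-u[1],u[0]])
    p=C+.105*u-.0155*t
    print(round(th,1),M.inv().apply(np.r_[p-o['tool_pos'][:2],0]).round(4),'rz',round(-(th+90-360-o['orientation'][2]),1))
```

```text
[0.49471916 0.12211237 0.06852847] [-1.79844254e+02  8.36535146e-02 -8.83265768e+01] [-0.15921023 -0.26840394 -0.04826084] [ 3.59909956e+01  1.44566619e+01 -3.17859451e+01  2.71472806e-02
 -4.35815995e+01 -3.43373227e+01]
181.6 [ 0.0309  0.0038 -0.0001] rz 0.1
191.6 [ 0.0493  0.0049 -0.0001] rz -9.9
201.6 [ 0.0677  0.0028 -0.0001] rz -19.9
211.6 [ 0.0854 -0.0024 -0.0001] rz -29.9
221.6 [ 1.02e-01 -1.07e-02 -1.00e-04] rz -39.9
231.6 [ 1.169e-01 -2.170e-02 -1.000e-04] rz -49.9
241.6 [ 1.296e-01 -3.510e-02 -1.000e-04] rz -59.9
246.6 [ 1.35e-01 -4.26e-02 -1.00e-04] rz -64.9
252.1 [ 1.402e-01 -5.140e-02 -1.000e-04] rz -70.4
```

View pics/z1.png

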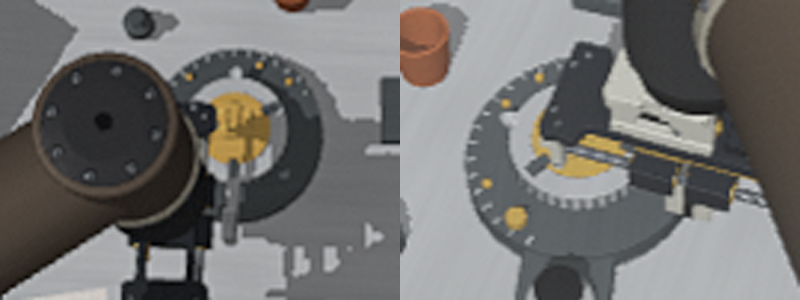

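The ring is unchanged in this view, with the fingertips poised on the paddle's +y side. I'll push it most of the way along the arc.

>>> {"op": "jog_arm", "data": {
  "plan": [
    [[0, 0.015, 0.002, 0.004, 0, 0, 0], [0, 0.031, 0.004, 0.004, 0, 0, 0], [0, 0.04, 0.0045, 0.004, 0, 0, -5], [0, 0.049, 0.005, 0.004, 0, 0, -10], [0, 0.058, 0.004, 0.004, 0, 0, -15], [0, 0.068, 0.003, 0.004, 0, 0, -20], [0, 0.077, 0.0005, 0.004, 0, 0, -25], [0, 0.085, -0.0025, 0.004, 0, 0, -30], [0, 0.094, -0.006, 0.004, 0, 0, -35], [0, 0.102, -0.011, 0.004, 0, 0, -40], [0, 0.11, -0.016, 0.004, 0, 0, -45], [0, 0.117, -0.022, 0.004, 0, 0, -50], [0, 0.1235, -0.028, 0.004, 0, 0, -55], [0, 0.1296, -0.035, 0.004, 0, 0, -60], [0, 0.1296, -0.035, 0.004, 0, 0, -60], [0, 0.1296, -0.035, 0.004, 0, 0, -60]]
  ]
}}

```text
clock: 4.7
tool_pos: [0.5318, -0.008, 0.0626]
orientation: [180.0, 0.0, -28.5]
force: [-0.6, 0.1, -0.6]
opening: 0.0005
gripper_force: 0.0
```

Run:
```python
from h import *
a=snap('top','top2')['image'][175:250,190:290,::-1]; b=snap('side','side2')['image'][215:290,205:305,::-1]
cv2.imwrite('pics/z2.png',np.hstack([cv2.resize(a,(400,300),interpolation=2),cv2.resize(b,(400,300),interpolation=2)]))
o=ctrl.get_obs();print(o['tool_pos'],o['orientation'],o['force'],o['joint_pos'])
p=o['tool_pos'][:2]-[.5972,.0786]; print(np.hypot(*p),np.degrees(np.arctan2(p[1],p[0])+np.arctan2(.0155,.105))%360)
```

```text
[ 0.53194671 -0.00756467  0.06264634] [ 1.79999326e+02 -1.18967844e-03 -2.84413867e+01] [-0.8422501   0.67970784  0.47279297] [ 2.03187891e+01  1.68653635e+01 -2.91979884e+01  1.92920756e-03
 -4.39363704e+01  4.12384350e+01]
0.10808488323186652 241.26032243933884
```

View pics/z2.png

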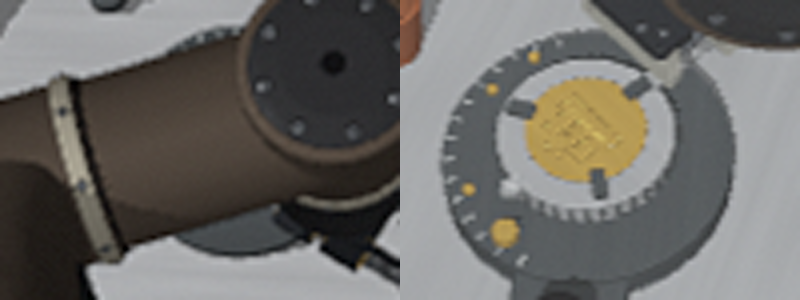

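The side view shows the pointer tip near (508,189) and the large stud at (505,232), about 10–15° still to go. I'll measure the angle from the pixels.

Run:
```python
from h import *
S=load('side2')
f=lambda x,y:(205+(x-400+.5)/4-.5,215+(y+.5)/4-.5)
for n,q,z in[('tip',(507,190),.044),('stud',(505,231),.035),('clamp',(520,108),.05),('clamp',(637,87),.05),('clamp',(599,183),.05)]:
    p=onz(S,[f(*q)],[z])[0]-[.5972,.0786,0]; print(n,np.hypot(*p[:2]).round(4),np.degrees(np.arctan2(p[1],p[0])).round(1))
b=S['image'][238:283,210:250,::-1]
cv2.imwrite('pics/z3.png',cv2.resize(b,(480,540),interpolation=cv2.INTER_CUBIC))
```

```text
tip 0.0612 59.8
stud 0.0783 72.5
clamp 0.0448 -1.3
clamp 0.0438 -113.9
clamp 0.0393 122.2
```

View pics/z3.png

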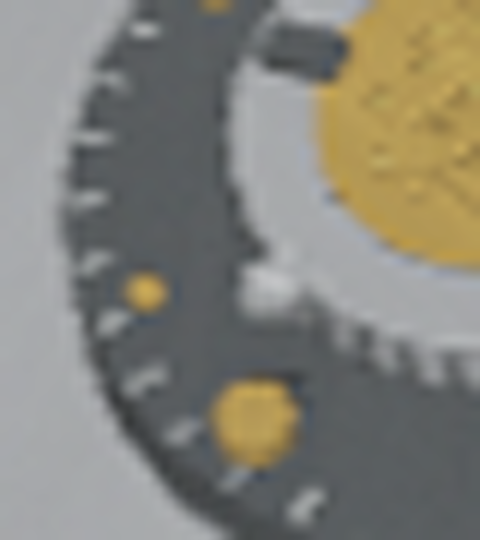

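>>> {"op": "jog_arm", "data": {
  "plan": [
    [[0, 0.0046, 0.0005, 0, 0, 0, -2.5], [0, 0.0092, 0.0008, 0, 0, 0, -5], [0, 0.0139, 0.001, 0, 0, 0, -7.5], [0, 0.0176, 0.001, 0, 0, 0, -9.5], [0, 0.0176, 0.001, 0, 0, 0, -9.5], [0, 0.0176, 0.001, 0, 0, 0, -9.5], [0, 0.0176, 0.001, 0, 0, 0, -9.5]]
  ]
}}

```text
clock: 5.68
tool_pos: [0.5468, -0.0166, 0.0624]
orientation: [180.0, 0.0, -18.9]
force: [-1.5, 0.4, -0.2]
opening: 0.0002
gripper_force: 0.9
```

Run:
```python
from h import *
S=snap('side','side4');snap('top','top4')
cv2.imwrite('pics/z4.png',cv2.resize(S['image'][228:288,206:266,::-1],(600,600),interpolation=cv2.INTER_CUBIC))
o=ctrl.get_obs();print(o['tool_pos'],o['orientation'],o['force'])
p=o['tool_pos'][:2]-[.5972,.0786]; print(np.hypot(*p),np.degrees(np.arctan2(p[1],p[0])+np.arctan2(.0155,.105))%360)
```

```text
[ 0.54674811 -0.01664113  0.06241503] [ 1.79980159e+02  3.84815759e-02 -1.88899273e+01] [-2.11986961 -0.70722784 -0.0487684 ]
0.10777878217719282 250.48588165136573
```

View pics/z4.png

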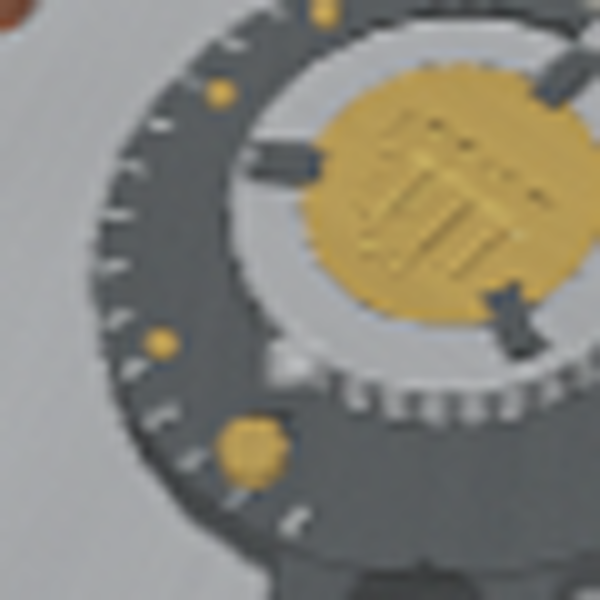

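Run:
```python
from h import *
C=np.array([.5972,.0786])
def polar(s,angs,rs,z):
    A,Rr=np.meshgrid(np.radians(angs),rs,indexing='ij')
    uv=proj(s,np.c_[(C[0]+Rr*np.cos(A)).ravel(),(C[1]+Rr*np.sin(A)).ravel(),np.full(A.size,z)]).reshape(*A.shape,2).astype(np.float32)
    return cv2.remap(s['image'],uv[...,0],uv[...,1],1).astype(float)
rs=np.arange(.012,.036,.001); s0,s2,s4=load('side0'),load('side2'),load('side4')
def shift(a,b,lo,hi,rs=rs,z=.047):
    best=[]
    A0=np.arange(0,360,1.); 
    Bi=polar(b,A0,rs,z)
    for d in np.arange(lo,hi,.25):
        best.append((np.abs(polar(a,A0-d,rs,z)-Bi).mean(),d))
    return min(best)
print('roundel 0->2',shift(s0,s2,40,85),'2->4',shift(s2,s4,0,25),'0->4',shift(s0,s4,50,90))
r2=np.arange(.036,.050,.001)
print('clamps 0->2',shift(s0,s2,40,85,r2,.05),'0->4',shift(s0,s4,50,90,r2,.05))
f=lambda x,y:(206+(x+.5)/10-.5,228+(y+.5)/10-.5)
for a in (66,68,70,72,74):
    print(a,((proj(s4,[[C[0]+r*np.cos(np.radians(a)),C[1]+r*np.sin(np.radians(a)),.044] for r in(.055,.067)])-[205.5,227.5])*10-.5).round(0).tolist())
print('stud',((proj(s4,[.6209,.1519,.035])-[205.5,227.5])*10-.5))
```

```text
roundel 0->2 (np.float64(15.035956790123457), np.float64(66.75)) 2->4 (np.float64(2.9138117283950615), np.float64(10.0)) 0->4 (np.float64(14.184645061728395), np.float64(77.75))
clamps 0->2 (np.float64(17.642777777777777), np.float64(59.5)) 0->4 (np.float64(16.830864197530865), np.float64(67.75))
66 [[295.0, 347.0], [258.0, 378.0]]
68 [[301.0, 352.0], [265.0, 384.0]]
70 [[306.0, 356.0], [272.0, 389.0]]
72 [[312.0, 360.0], [279.0, 395.0]]
74 [[319.0, 364.0], [287.0, 400.0]]
stud [[254.89188174 443.43875559]]
```

The estimates put the pointer at about 69.5–70.5° world, against 72.1° for the stud. I'll push 2° more, back off, and check with a clear view.

>>> {"op": "jog_arm", "data": {
  "plan": [
    [[0, 0.002, 0, 0, 0, 0, -1], [0, 0.0037, 0.0002, 0, 0, 0, -2], [0, 0.0037, 0.0002, 0, 0, 0, -2], [0, 0.0037, 0.0002, 0, 0, 0, -2], [0, -0.015, 0, 0, 0, 0, -2], [0, -0.035, 0, 0, 0, 0, -2], [0, -0.035, 0, -0.05, 0, 0, -2], [0, -0.035, 0, -0.12, 0, 0, -2], [0, -0.035, 0, -0.12, 0, 0, -2], [0, -0.2, -0.3, -0.12, 0, 0, -2], [0, -0.2, -0.3, -0.12, 0, 0, -2], [0, -0.2, -0.3, -0.12, 0, 0, -2], [0, -0.2, -0.3, -0.12, 0, 0, -2], [0, -0.2, -0.3, -0.12, 0, 0, -2], [0, -0.2, -0.3, -0.12, 0, 0, -2], [0, -0.2, -0.3, -0.12, 0, 0, -2], [0, -0.2, -0.3, -0.12, 0, 0, -2], [0, -0.2, -0.3, -0.12, 0, 0, -2]]
  ]
}}

```text
clock: 8.02
tool_pos: [0.4553, 0.3311, 0.1826]
orientation: [-180.0, -0.0, -16.9]
force: [-0.1, -0.4, -0.1]
opening: 0.0003
gripper_force: 0.0
```

Run:
```python
from h import *
T=snap('top','top5');S=snap('side','side5')
cv2.imwrite('pics/z5.png',np.hstack([cv2.resize(T['image'][175:250,190:290,::-1],(400,300),interpolation=2),cv2.resize(S['image'][215:290,205:305,::-1],(400,300),interpolation=2)]))
o=ctrl.get_obs();print(o['tool_pos'],o['orientation'],o['force'])
```

```text
[0.45532827 0.33116033 0.1827558 ] [-1.79978327e+02 -8.14703696e-03 -1.69329897e+01] [-0.87589617 -0.12255717  0.19479357]
```

View pics/z5.png

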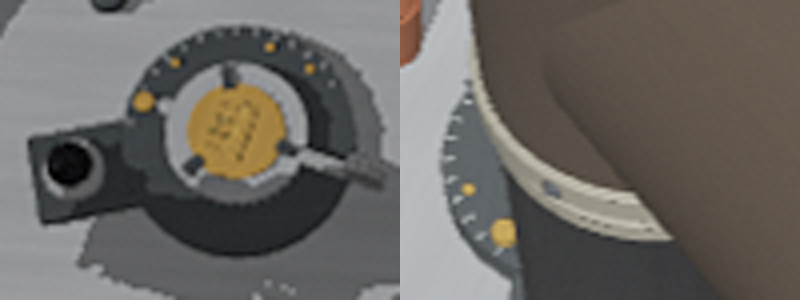

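The top view is clear: pointer tip at (163,105), stud at (144,101), lever clamp at (287,147), paddle around (365,172). I'll compute the angles from these.

Run:
```python
from h import *
T=load('top5');T0=load('top0');C=np.array([.5972,.0786])
g=lambda x,y:(190+(x+.5)/4-.5,175+(y+.5)/4-.5)
for n,q,z in[('tip',(161,105),.044),('stud',(144,101),.035),('clamp',(287,147),.05),('clamp',(231,76),.05),('clamp',(193,165),.05),('paddletop',(370,173),.092)]:
    p=onz(T,[g(*q)],[z])[0]-[*C,0]; print(n,np.hypot(*p[:2]).round(4),np.degrees(np.arctan2(p[1],p[0])).round(1))
def polar(s,angs,rs,z):
    A,Rr=np.meshgrid(np.radians(angs),rs,indexing='ij')
    uv=proj(s,np.c_[(C[0]+Rr*np.cos(A)).ravel(),(C[1]+Rr*np.sin(A)).ravel(),np.full(A.size,z)]).reshape(*A.shape,2).astype(np.float32)
    return cv2.remap(s['image'],uv[...,0],uv[...,1],1).astype(float)
A=np.arange(0,360,1.)
for lo,hi,z in((.012,.034,.047),(.036,.052,.05),(.012,.052,.048)):
    rs=np.arange(lo,hi,.001);b=polar(T,A,rs,z)
    print(lo,min((np.abs(polar(T0,A-d,rs,z)-b).mean(),d) for d in np.arange(50,90,.25)))
# pointer profile: brightness just outside the rim (r 58-66) and paddle/lever arm in both pictures
for nm,s in(('0',T0),('5',T)):
    for lo,hi,z,c in((.058,.066,.044,1.6 if nm=='0' else 72),(.06,.088,.05,181.6 if nm=='0' else 252)):
        a=np.arange(c-18,c+18,.5);pr=np.median(polar(s,a,np.arange(lo,hi,.001),z).mean(2),axis=1)
        w=np.clip(pr-np.percentile(pr,50)-25,0,None);print(nm,lo,(a*w).sum()/w.sum(),pr[::4].round())
```

```text
tip 0.063 72.2
stud 0.0784 72.3
clamp 0.0409 -103.5
clamp 0.0444 9.2
clamp 0.0415 131.9
paddletop 0.11 -108.4
0.012 (np.float64(6.723863636363636), np.float64(67.25))
0.036 (np.float64(15.450752314814816), np.float64(70.75))
0.012 (np.float64(10.518842592592593), np.float64(70.75))
0 0.058 2.8530014838796722 [ 37.  36.  37.  39.  49.  52.  69. 110. 141. 154. 151. 137. 118.  92.
  64.  59.  60.  59.]
0 0.06 181.51599826577066 [ 62.  62.  62.  62.  61.  59.  70. 111. 136. 141. 133. 108.  71.  64.
  54.  44.  39.  39.]
5 0.058 71.78997668997668 [ 61.  62.  61.  60.  59.  74. 102. 128. 144. 152. 150. 124.  88.  66.
  59.  63.  64.  64.]
5 0.06 254.55356550580427 [ 43.  42.  43.  42.  42.  40.  41.  59.  88. 116. 141. 139. 104.  49.
  43.  56.  62.  63.]
```

The pointer is on the stud: tip 72.2° against stud 72.3°. Now I'll move over the plunger.

>>> {"op": "jog_arm", "data": {
  "plan": [
    [[0, 0.06, 0.04, 0, 0, 0, 0], [0, 0.1, 0.065, 0, 0, 0, 0], [0, 0.141, 0.09, 0, 0, 0, 0], [0, 0.141, 0.09, 0, 0, 0, 0], [0, 0.141, 0.09, 0.05, 0, 0, 0], [0, 0.141, 0.09, 0.1, 0, 0, 0], [0, 0.141, 0.09, 0.11, 0, 0, 0], [0, 0.141, 0.09, 0.11, 0, 0, 0], [0, 0.141, 0.09, 0.11, 0, 0, 0]]
  ]
}}

```text
clock: 9.25
tool_pos: [0.5651, 0.2059, 0.0748]
orientation: [-179.9, -0.1, -16.8]
force: [0.6, 0.3, -0.5]
opening: 0.0003
gripper_force: 0.0
```

>>> {"op": "jog_arm", "data": {
  "plan": [
    [[0, -0.001, 0.002, 0.012, 0, 0, 0], [0, -0.001, 0.002, 0.02, 0, 0, 0], [0, -0.001, 0.002, 0.024, 0, 0, 0], [0, -0.001, 0.002, 0.028, 0, 0, 0], [0, -0.001, 0.002, 0.031, 0, 0, 0], [0, -0.001, 0.002, 0.033, 0, 0, 0], [0, -0.001, 0.002, 0.033, 0, 0, 0], [0, -0.001, 0.002, 0.033, 0, 0, 0]]
  ]
}}

```text
clock: 10.25
tool_pos: [0.5622, 0.2032, 0.042]
orientation: [-180.0, -0.0, -16.8]
force: [-11.1, -1.4, 26.2]
opening: 0.0005
gripper_force: 13.0
```

The force is 26 N at z = 0.042, so the plunger has bottomed out. I'll lift straight up and move clear.

>>> {"op": "jog_arm", "data": {
  "plan": [
    [[0, 0, 0, 0, 0, 0, 0], [0, 0, 0, -0.02, 0, 0, 0], [0, 0, 0, -0.06, 0, 0, 0], [0, 0, 0, -0.12, 0, 0, 0], [0, 0, 0, -0.14, 0, 0, 0], [0, -0.14, -0.09, -0.14, 0, 0, 0], [0, -0.14, -0.09, -0.14, 0, 0, 0], [0, -0.14, -0.09, -0.14, 0, 0, 0], [0, -0.14, -0.09, -0.14, 0, 0, 0], [0, -0.14, -0.09, -0.14, 0, 0, 0], [0, -0.14, -0.09, -0.14, 0, 0, 0]]
  ]
}}

```text
clock: 11.62
tool_pos: [0.4549, 0.3293, 0.1793]
orientation: [180.0, 0.0, -16.9]
force: [-0.8, 0.1, -0.3]
opening: 0.0005
gripper_force: 0.0
```

Run:
```python
from h import *
T=snap('top','top6');T5=load('top5')
cv2.imwrite('pics/z6.png',np.hstack([cv2.resize(s['image'][175:250,190:290,::-1],(400,300),interpolation=2) for s in(T5,T)]))
o=ctrl.get_obs();print(o['clock'],o['tool_pos'],o['force'])
```

```text
11.675 [0.45496222 0.32927824 0.17932762] [0.88485798 0.84971776 0.25259106]
```

View pics/z6.png

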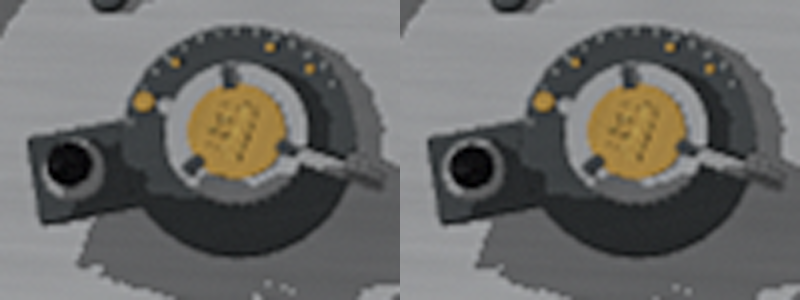

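The ring hasn't moved, with the pointer still at the stud. The plunger top shifted from (69,165) to (471-400,167), which means it is down. The arm is clear, so I'm handing in.

```bash
python3 -c "
from plant import ctrl
print(ctrl.close_job())"
```

```text
the job is handed in; nothing more can be done
None
```

The job is handed in at about 12 s of the 45 s allowed (no verdict came back): the ring's pointer is on the large brass stud (72.2° against 72.3° measured), the plunger bottomed out at 42 mm under 26 N, the arm is clear, and I touched none of the loose tools.

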